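# Put the ferrite cores away and scrape the solder plate clean

## Task

The soldering batch is done, so tidy the station. First put each ferrite core away upright, resting on the floor of the nest that shows its own outline, and grip these brittle cores lightly (no more than about 30 N on each finger); only then take the scraper block, sweep every lump of dross off the plate into the catch tray without bearing down hard on the plate (under 30 N) or touching the dross with the fingers, and stand the scraper back in its holder. Leave the solder spool, flux bottle and screwdriver where they are.

Things in the scene. Friction and masses are not known exactly. Their poses are not given: they have to be found in the camera images.
- core_pot: dark grey ferrite pot core, a solid upright cylinder, 44 mm diameter, 32 mm high, about 0.11 kg. Brittle: the fingers' force on it (both pads added) must never pass 90 N; grip with 20 to 30 N per finger. Origin: centre of its underside, z up. Starts upright on the table on the robot's right; may be absent
- core_block: dark grey ferrite block core with copper windows in its sides, a box 54 (x) x 30 (y) x 32 mm high, about 0.13 kg. Brittle: the fingers' force on it (both pads added) must never pass 90 N; grip with 20 to 30 N per finger. Origin: centre of its underside, z up. Starts upright on the table on the robot's right; may be absent
- core_ring: dark grey ferrite ring, 54 mm outside diameter, 28 mm hole, 28 mm high, axis upright, about 0.13 kg. Brittle: the fingers' force on it (both pads added) must never pass 90 N; grip with 20 to 30 N per finger. Origin: centre of its underside, z up. Starts upright on the table on the robot's right; may be absent
- core_bar: dark grey ferrite bar, a box 70 (x) x 18 (y) x 30 mm high, about 0.12 kg. Brittle: the fingers' force on it (both pads added) must never pass 90 N; grip with 20 to 30 N per finger. Origin: centre of its underside, z up. Starts upright on the table on the robot's right; may be absent
- nest_pot: fixed grey nest, a shallow open pocket, inside 58 x 58 mm (x by y), floor 3 mm and wall tops 11 mm above the table, walls 5 mm thick. A white label tab beyond its +x wall and a white patch on its floor show the outline of its own core. Origin: centre of its underside. On the left of the table; the nests trade places from start to start
- nest_block: fixed grey nest, a shallow open pocket, inside 68 x 44 mm (x by y), floor 3 mm and wall tops 11 mm above the table, walls 5 mm thick. A white label tab beyond its +x wall and a white patch on its floor show the outline of its own core. Origin: centre of its underside. On the left of the table; the nests trade places from start to start
- nest_ring: fixed grey nest, a shallow open pocket, inside 68 x 68 mm (x by y), floor 3 mm and wall tops 11 mm above the table, walls 5 mm thick. A white label tab beyond its +x wall and a white patch on its floor show the outline of its own core. Origin: centre of its underside. On the left of the table; the nests trade places from start to start
- nest_bar: fixed grey nest, a shallow open pocket, inside 84 x 32 mm (x by y), floor 3 mm and wall tops 11 mm above the table, walls 5 mm thick. A white label tab beyond its +x wall and a white patch on its floor show the outline of its own core. Origin: centre of its underside. On the left of the table; the nests trade places from start to start
- station: fixed soldering plate, catch tray at its far end. Plate: dark steel channel, top 40 mm above the table, station x from -100 to +100, y from -65 to +65 mm; rims 12 mm high, 6 mm thick along both sides and the near (-x) end; far (+x) end open. Origin: on the table under the plate's centre; x away from the robot to the tray. Scraper must not press on it over 30 N (it may ride 2 to 3 mm above it)
- plate (a point): centre of the plate's top face, on the station; axes as the station's
- plate_edge (a point): middle of the plate's open far edge, at its top face: things pushed past it drop into the tray
- tray (a point): centre of the catch tray's inner floor, 3 mm above the table; the grey tray spans station x from 100 to 214, y from -75 to 75 mm; its wall tops are 30 mm above the table
- holder: fixed grey holder for the scraper, an open box with inside 114 (x) x 40 (y) mm, floor 6 mm and wall tops 23 mm above the table, walls 6 mm thick. Origin: centre of its underside, x along its length
- scraper: scraper block, 0.18 kg: a grey plastic foot 104 (x) x 26 (y) x 30 mm high and above it a wooden grip 70 (x) x 26 (y) mm, from 30 to 75 mm above the underside. Origin: centre of its underside; x along its length, z up. It starts upright in the holder and is the same either way round. It may be gripped firmly, across y
- lump1: loose lump of silvery solder dross, about 16 x 12 x 9 mm high, 12 g, on the middle of the plate (at least 20 mm from the side rims and 60 mm from the near rim to start with). Origin: centre of its underside. Never to be touched by the fingers; it may be absent
- lump2: loose lump of silvery solder dross, about 16 x 12 x 9 mm high, 12 g, on the middle of the plate (at least 20 mm from the side rims and 60 mm from the near rim to start with). Origin: centre of its underside. Never to be touched by the fingers; it may be absent
- lump3: loose lump of silvery solder dross, about 16 x 12 x 9 mm high, 12 g, on the middle of the plate (at least 20 mm from the side rims and 60 mm from the near rim to start with). Origin: centre of its underside. Never to be touched by the fingers; it may be absent
- lump4: loose lump of silvery solder dross, about 16 x 12 x 9 mm high, 12 g, on the middle of the plate (at least 20 mm from the side rims and 60 mm from the near rim to start with). Origin: centre of its underside. Never to be touched by the fingers; it may be absent
- lump5: loose lump of silvery solder dross, about 16 x 12 x 9 mm high, 12 g, on the middle of the plate (at least 20 mm from the side rims and 60 mm from the near rim to start with). Origin: centre of its underside. Never to be touched by the fingers; it may be absent
- solder_spool: bystander: metal spool of solder, 60 mm diameter, 45 mm high; must stay where it is. Origin: centre of its underside
- flux_bottle: bystander: amber flux bottle, 48 mm diameter, 120 mm high; must stay where it is. Origin: centre of its underside
- screwdriver: bystander: screwdriver, 140 mm long, lying on the table beyond the nests; must stay where it is
There are look-alikes about, which are no part of the job. Leave any turquoise look-alike of the core_bar alone. What is shaped like the nest_pot but pink or yellow is not meant.

How it is judged (in metres and radians):
On the way, in this order (a step that is already met when the one before it is completed fails the run):
1. every core that is present stands upright in its own nest, released (horizontal distance between core_pot and nest_pot below 0.014 m and z of core_pot in the frame of nest_pot below 0.009 m and angle between each of core_pot, core_block, core_ring, core_bar's own z axis and vertical below 0.12 rad and horizontal distance between core_block and nest_block below 0.014 m and z of core_block in the frame of nest_block below 0.009 m and horizontal distance between core_ring and nest_ring below 0.014 m and z of core_ring in the frame of nest_ring below 0.009 m and horizontal distance between core_bar and nest_bar below 0.014 m and z of core_bar in the frame of nest_bar below 0.009 m and contact force between the fingers and core_pot below 0.5 N and linear speed of each of core_pot, core_block, core_ring, core_bar below 0.03 m/s and contact force between the fingers and core_block below 0.5 N and contact force between the fingers and core_ring below 0.5 N and contact force between the fingers and core_bar below 0.5 N), for 0.2 s.
2. every lump that is present lies in the catch tray (x of lump1 in the frame of station between 0.09 and 0.22 m and y of lump1 in the frame of station between -0.078 and 0.078 m and z of each of lump1, lump2, lump3, lump4, lump5 in the frame of station below 0.032 m and x of lump2 in the frame of station between 0.09 and 0.22 m and y of lump2 in the frame of station between -0.078 and 0.078 m and x of lump3 in the frame of station between 0.09 and 0.22 m and y of lump3 in the frame of station between -0.078 and 0.078 m and x of lump4 in the frame of station between 0.09 and 0.22 m and y of lump4 in the frame of station between -0.078 and 0.078 m and x of lump5 in the frame of station between 0.09 and 0.22 m and y of lump5 in the frame of station between -0.078 and 0.078 m), for 0.2 s.
At the end, for the whole second after the job is handed in: Every core present upright (0.12 rad) on the floor of its own nest (centre within 14 mm), every lump present in the catch tray, and the scraper upright in its holder, on its floor (centre within 14 mm), all released and at rest (all of step 1 and all of step 2 and horizontal distance between scraper and holder below 0.014 m and z of scraper in the frame of holder below 0.012 m and angle between scraper's own z axis and vertical below 0.12 rad and linear speed of scraper below 0.03 m/s); the robot touches nothing.
It fails at once if a ferrite core is squeezed with more than 90 N in all by the fingers (contact force between the fingers and core_pot above 90 N or contact force between the fingers and core_block above 90 N or contact force between the fingers and core_ring above 90 N or contact force between the fingers and core_bar above 90 N).
It fails at once if the scraper presses on the plate or its rims with more than 30 N (contact force between scraper and station above 30 N).
It fails at once if the fingers touch a lump of dross (contact force between the fingers and lump1 above 0.3 N or contact force between the fingers and lump2 above 0.3 N or contact force between the fingers and lump3 above 0.3 N or contact force between the fingers and lump4 above 0.3 N or contact force between the fingers and lump5 above 0.3 N).
It fails at once if a bystander (spool, bottle, screwdriver) is moved more than 30 mm (distance of any of solder_spool, flux_bottle, screwdriver from where it was at the start of the episode above 0.03 m).
Of core_pot, core_block, core_ring, core_bar only 3 to 4 are there at a start; the rules pass over those that are not, and their reading is None.
Of lump1, lump2, lump3, lump4, lump5 only 3 to 5 are there at a start; the rules pass over those that are not, and their reading is None.
At some moment in a run one of core_pot, core_ring may be knocked a few centimetres aside while the robot is not near it.
It also fails if it takes over 200 s, if anything falls off the work surface, if the arm or the gripper's body presses on something with over 40 N, if the wrist force passes 120 N, or if a joint passes its speed limit or range.

## Robot

A 6-joint arm with a two-finger parallel gripper is mounted at the origin on the work surface. World frame = base frame: x ahead of the robot, y to its left, z up, the work surface at z = 0. Lengths are in m, angles in degrees, forces in N, time in s.
With the tool pointing down it reaches from about 0.25 to 0.775 m from the base axis. Payload 4 kg.
Tool frame: the origin (TCP) lies midway between the tips of the shut fingers; the grasp point (between the pads) lies 19 mm behind it; z points along the fingers, y is the line along which they close (so a half turn about z gives the same grasp; the last joint's range is limited). The gripper opens to 85 mm and grips with 20 to 120 N. Pads are 22 mm wide; open, the fingers measure 114 mm over their backs; the gripper's body (76 mm by 85 mm) begins 54 mm behind the grasp point. The pads swing forward as they close: fully open they stand 13 mm farther back than shut.
Start: joints at [65.483, 4.996, 78.535, -0, 96.463, -5.907], TCP at [0.176, 0.521, 0.231] pointing down, gripper open.
Joint ranges: [-177.83, 177.83], [-43.37, 116.18], [15.69, 146.23], [-61.86, 241.86], [9.47, 152.12], [-147.06, 147.06]. Speed limits (degrees/s): [159.86, 159.86, 180, 180, 180, 180].

## Interface

Orientations are given as [roll, pitch, yaw] about the fixed x, y, z axes, in that order (R = Rz(yaw) Ry(pitch) Rx(roll)).
In Python, from station import * gives the robot as it stands.
- The arm moves only by the tool apply_moves, never from a script. Its argument "rows" is a list of rows, each an object with "claw": the opening, from 0 (shut) to 1 (fully open); "dp": the shift along the world's x, y, z in m, a list of three; "rotation": the turn, a rotation vector about the world's x, y, z in rad, a list of three. A call has 1 to 12 rows; each row is the pose to reach, as a shift and turn from the pose commanded when the call began; what a row does not reach only later rows make up. A row lasts 1/10 s, in which the tool goes at most 50 mm and 8.59 degrees, less where a joint would pass 70% of its speed; a pose out of reach is approached as far as the arm can. A call with a gripper value outside its range is refused whole. The fingers move at their own pace and stop on an object; "grip_force" is the grip in N (left out, the last holds). Time passes only in rows, so rows that repeat a pose let the fingers close. It gives the time, the measured TCP pose, the force, the opening and the grip force at its end, in the units of the state.
- get_state(): the state, without advancing time (a new reading comes with each control period).
- grab_frame(name): name is "scene" or "top" or "wrist"; returns (picture, depth): 480x640x3 uint8, red, green, blue; 480x640 float32, m along the optical axis (not along the pixel's ray), 0 where there is no reading.
- camera_params(name): a dict with "K" (3x3 intrinsics, pixels), "D" ([k1, k2, p1, p2, k3] as OpenCV has them; the pictures are not rectified), "position" and "rotation" of the camera in the world. Camera axes: x right, y down, z forward; pixel columns grow to the right and rows downward; lengths in m; the calibration is good to about 2 mm. A picture is of the moment at which its call begins: read the wrist's pose just before it. camera_params takes no time and is no camera call; for the wrist camera it gives the pose at the moment of the call.
- hand_in(): hands the job in; it is judged then, once.
Trained networks look in the newest picture that a camera, given by its name, has taken for a name from the list of things; names that differ only in an ending like _2 or _b are one class to them, and where a whole thing is asked for, a point or a joint stands for the part that bears it (a point fixed in the world has none). Each returns a list of dicts, best first, with "score" (0 to 1); they miss things now and then, are a little off and sometimes report something else, mostly with a low value. They report only what shows in the picture. A call takes as long as a camera call. They do not tell look-alikes from the thing itself.
- masks_of(label, camera): "pixels" (480x640 bool, what is visible of it) and "centre" ([row, column] in pixels, amid what is visible of it).
The state is a dict: "time": time; "qpos": joint angles; "joint_vel": joint speeds; "joint_efforts": joint torques, N m; "ee_pos": TCP position; "tool_rot": TCP orientation; "contact_force": force on the tool from outside, world axes, zero at the start; "moment": the same for the moment, N m; "width": finger opening in m; "finger_force": force on a finger pad.
Only numpy, scipy, OpenCV 4.12 (cv2) and the standard library are available. Lean on these libraries where they do the work, as an engineer would, in place of code of your own. Each camera call takes 0.05 s, during which the arm holds its last target. There are 200 camera calls.

## Working session

There is one attempt and no reset: what is moved stays moved. The work goes in short steps, Python scripts to look and compute and a tool call to move; the robot and the scene stay as the last step left them, time stands still between calls to the robot, and variables do not carry over. Pictures are saved under pics/ and viewed, at most 14 in all, crops included, and the job is handed in when it is done.

Besides the shell and the picture viewer there is one more tool, called as name([rows], argument=value, ...), one row to a line, values as JSON. apply_moves: Moves the arm, as the interface text tells. Its arguments: {"type":"object","properties":{"rows":{"type":"array","items":{"type":"object","properties":{"claw":{"type":"number"},"dp":{"type":"array","items":{"type":"number"}},"rotation":{"type":"array","items":{"type":"number"}}}}},"grip_force":{"type":"number"}},"required":["rows"]}

```bash
ls; mkdir -p pics; cat > h.py <<'E'
from station import *
import numpy as np, cv2
def snap(cam,fn=None):
    P=camera_params(cam); im,d=grab_frame(cam)
    if fn: cv2.imwrite('pics/'+fn,cv2.cvtColor(im,cv2.COLOR_RGB2BGR))
    return im,d,P
def world(P,uv,depth):
    uv=np.asarray(uv,float).reshape(-1,1,2)
    n=cv2.undistortPoints(uv,np.array(P['K'],float),np.array(P['D'],float)).reshape(-1,2)
    c=np.c_[n,np.ones(len(n))]*np.asarray(depth).reshape(-1,1)
    return c@np.array(P['rotation']).T+np.array(P['position'])
def cloud(P,d,mask):
    r,c=np.nonzero(mask&(d>0)); return world(P,np.c_[c,r],d[r,c]),r,c
E
python3 - <<'E'
from h import *
for c in ['scene','top','wrist']:
    im,d,P=snap(c,c+'0.png'); print(c,P)
print(get_state())
E
```

```text
pics
scene {'K': array([[504.88198568,   0.        , 306.14553518],
       [  0.        , 504.88198568, 240.20137063],
       [  0.        ,   0.        ,   1.        ]]), 'D': array([-0.11258355,  0.        ,  0.        ,  0.        ,  0.        ]), 'position': array([1.2629709 , 0.57198464, 1.12946415]), 'rotation': array([-140.14500416,    0.45963507,  130.67350299])}
top {'K': array([[459.07850367,   0.        , 316.99489692],
       [  0.        , 459.07850367, 238.42074366],
       [  0.        ,   0.        ,   1.        ]]), 'D': array([-0.01360546,  0.        ,  0.        ,  0.        ,  0.        ]), 'position': array([ 0.41170494, -0.00745729,  1.00453757]), 'rotation': array([-1.67864807e+02,  1.34521399e-01, -9.16990505e+01])}
wrist {'K': array([[384.42566752,   0.        , 317.64418177],
       [  0.        , 384.42566752, 243.8236761 ],
       [  0.        ,   0.        ,   1.        ]]), 'D': array([-0.07188572,  0.        ,  0.        ,  0.        ,  0.        ]), 'position': array([0.11228068, 0.54195803, 0.37363555]), 'rotation': array([1.64522344e+02, 1.30925610e-01, 7.13918678e+01])}
{'time': 0.15, 'qpos': array([ 6.54837951e+01,  5.03042928e+00,  7.86046995e+01,  3.57791290e-04,
        9.64633093e+01, -5.90877697e+00]), 'joint_vel': array([ 0.00812845, -0.12951496, -0.28055282, -0.11872109,  0.04203151,
        0.07336037]), 'joint_efforts': array([ 1.71372605e-03, -3.52371740e+01, -3.13680518e+01, -1.58742687e-04,
        8.05181335e-03, -4.99616561e-06]), 'ee_pos': array([0.17535253, 0.52089443, 0.2303994 ]), 'tool_rot': array([-1.79902121e+02, -1.04873941e-02,  1.61392603e+02]), 'contact_force': array([ 0.56196815, -0.13660884, -0.14412317]), 'moment': array([ 0.00758813, -0.05052095, -0.02382612]), 'finger_force': 0.0, 'width': 0.08515672553589196}
```

View pics/top0.png

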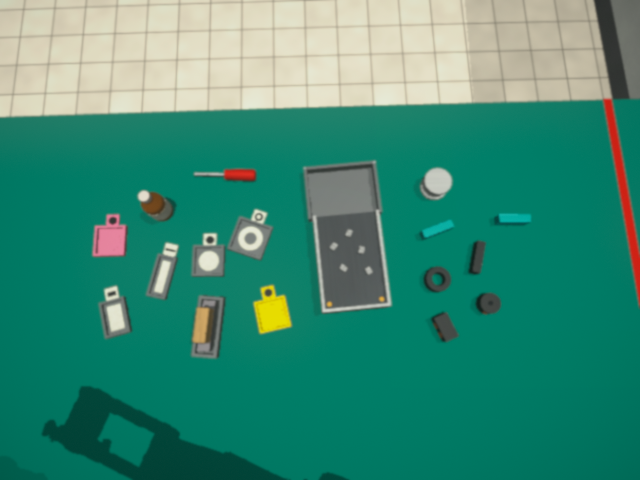

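View pics/scene0.png

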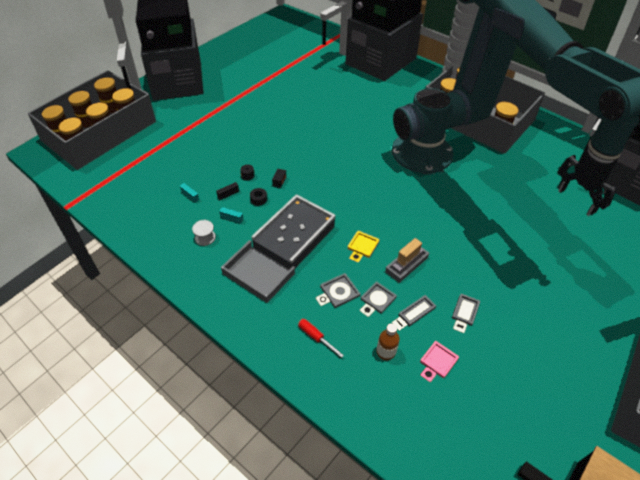

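```bash
cat >> h.py <<'E'
from scipy.spatial.transform import Rotation as R
_cp=camera_params
def camera_params(c):
    P=_cp(c); P['rotation']=R.from_euler('xyz',P['rotation'],degrees=True).as_matrix(); return P
E
python3 - <<'E'
from h import *
im,d,P=snap('top')
np.savez('top0.npz',im=im,d=d)
for n in ['core_pot','core_block','core_ring','core_bar','nest_pot','nest_block','nest_ring','nest_bar','station','holder','scraper','lump1','solder_spool','flux_bottle','screwdriver']:
    for m in masks_of(n,'top')[:5]:
        if m['score']<.2: continue
        X,r,c=cloud(P,d,m['pixels'])
        if len(X)<5: continue
        zt=np.percentile(X[:,2],95); T=X[X[:,2]>zt-.006]
        rc=cv2.minAreaRect((T[:,:2]*1000).astype(np.float32))
        print(n,round(m['score'],2),np.round(m['centre']),len(X),'ztop %.3f'%zt,'rect',np.round(rc[0]),np.round(rc[1]),round(rc[2]),im[m['pixels']].mean(0).round())
E
```

```text
core_pot 0.6 [303. 490.] 466 ztop 0.034 rect [ 471. -372.] [43. 42.] 89 [51. 68. 62.]
core_block 0.74 [325. 444.] 460 ztop 0.034 rect [ 424. -274.] [54. 30.] 25 [61. 70. 65.]
core_block 0.48 [236. 252.] 1435 ztop 0.012 rect [632. 137.] [79. 78.] 70 [146. 155. 144.]
core_block 0.3 [261. 475.] 391 ztop 0.032 rect [ 571. -357.] [19. 69.] 76 [45. 63. 57.]
core_block 0.29 [267. 340.] 14 ztop 0.051 rect [553. -63.] [6. 7.] 89 [171. 173. 166.]
core_ring 0.89 [278. 439.] 524 ztop 0.030 rect [ 527. -267.] [53. 52.] 74 [47. 71. 64.]
core_bar 0.98 [260. 472.] 433 ztop 0.032 rect [ 571. -358.] [19. 70.] 75 [44. 66. 59.]
core_bar 0.69 [219. 514.] 402 ztop 0.032 rect [ 655. -447.] [70. 18.] 89 [  4. 143. 132.]
core_bar 0.58 [230. 437.] 275 ztop 0.032 rect [ 636. -275.] [18. 71.] 21 [ 10. 160. 148.]
nest_pot 0.96 [257. 208.] 1146 ztop 0.012 rect [585. 229.] [69. 68.] 88 [149. 156. 145.]
nest_pot 0.89 [311. 272.] 1200 ztop 0.012 rect [473.  91.] [89. 68.] 11 [214. 204.  12.]
nest_pot 0.73 [239. 108.] 1156 ztop 0.012 rect [638. 451.] [71. 74.] 90 [201. 119. 139.]
nest_pot 0.67 [181. 436.] 740 ztop 0.
[... 695 characters left out ...]
50. 361.] 20 ztop 0.051 rect [ 590. -103.] [ 7. 11.] 85 [163. 166. 158.]
lump1 0.6 [272. 369.] 39 ztop 0.052 rect [ 546. -116.] [14. 11.] 26 [154. 157. 150.]
lump1 0.5 [268. 341.] 42 ztop 0.051 rect [553. -63.] [15. 11.] 56 [152. 154. 148.]
solder_spool 0.93 [181. 435.] 706 ztop 0.047 rect [ 739. -279.] [57. 58.] 65 [171. 176. 168.]
flux_bottle 0.76 [207. 153.] 728 ztop 0.120 rect [701. 337.] [21. 23.] 5 [107.  95.  72.]
flux_bottle 0.74 [256. 208.] 1127 ztop 0.012 rect [585. 229.] [69. 68.] 88 [149. 156. 145.]
screwdriver 0.73 [332. 214.] 714 ztop 0.025 rect [441. 225.] [ 53. 126.] 84 [ 92. 106. 100.]
screwdriver 0.64 [174. 236.] 420 ztop 0.027 rect [779. 158.] [68. 22.] 88 [166.  66.  55.]
```

```bash
cat > m.py <<'E'
from h import *
def rects(cam,names):
    im,d,P=snap(cam); out={}
    V=im.astype(int)
    for n in names:
        for m in masks_of(n,cam)[:6]:
            px=cv2.dilate(m['pixels'].astype(np.uint8),np.ones((3,3)))>0
            X,r,c=cloud(P,d,px)
            if len(X)<5: continue
            col=V[r,c]; sat=col.max(1)-col.min(1)
            zt=np.percentile(X[:,2],95)
            if n.startswith('nest'): k=(X[:,2]>zt-.004)&(col.mean(1)<165)&(sat<40)&(X[:,2]<zt+.003)
            elif n=='holder': k=(X[:,2]>.019)&(X[:,2]<.029)&(sat<40)
            else: k=X[:,2]>zt-.005
            T=X[k]
            if len(T)<5: continue
            rc=cv2.minAreaRect((T[:,:2]*1000).astype(np.float32))
            print(cam,n,round(m['score'],2),np.round(m['centre']),'zt %.3f'%np.median(T[:,2]),np.round(rc[0],1),np.round(rc[1]),round(rc[2],1),np.median(col,0).round(), 'mid',np.round(X[:,:2].mean(0)*1000))
E
python3 - <<'E'
from m import *
N=['core_pot','core_block','core_ring','core_bar','nest_pot','nest_block','nest_ring','nest_bar','holder','scraper','lump1']
rects('scene',N); rects('top',N[4:])
E
```

```text
scene core_pot 0.59 [171. 247.] zt 0.034 [ 470.8 -371.7] [45. 39.] 46.1 [26. 36. 36.] mid [ 475. -368.]
scene core_pot 0.47 [298. 378.] zt 0.012 [585.1 228.3] [71. 70.] 0.1 [121. 131. 125.] mid [591. 227.]
scene core_block 0.71 [175. 279.] zt 0.034 [ 426.9 -272.3] [63. 31.] 26.1 [27. 43. 42.] mid [ 423. -276.]
scene core_ring 0.32 [188. 226.] zt 0.031 [ 572.2 -359.8] [22. 71.] 74.3 [18. 40. 40.] mid [ 570. -360.]
scene core_bar 0.72 [188. 229.] zt 0.031 [ 572.2 -359.8] [22. 71.] 74.3 [18. 41. 40.] mid [ 570. -361.]
scene core_bar 0.68 [214. 233.] zt 0.031 [ 637.  -275.7] [21. 72.] 19.1 [ 15. 102.  90.] mid [ 637. -276.]
scene core_bar 0.52 [193. 193.] zt 0.033 [ 654.8 -444.3] [72. 20.] 85.1 [ 17. 105.  95.] mid [ 656. -444.]
scene nest_pot 0.85 [364. 435.] zt 0.014 [633.3 417.1] [16. 74.] 74.7 [240. 141. 169.] mid [641. 448.]
scene nest_pot 0.71 [298. 379.] zt 0.013 [585.  228.7] [66. 71.] 88.8 [116. 132. 123.] mid [592. 227.]
scene nest_block 0.88 [312. 465.] zt 0.012 [467.8 427.7] [82. 53.] 13.1 [124. 136. 126.] mid [472. 430.]
scene nest_ring 0.81 [290. 338.] zt 0.012 [632.8 138. 
[... 867 characters left out ...]
op nest_pot 0.74 [256. 208.] zt 0.011 [584.4 229.1] [69. 68.] 88.2 [123. 129. 124.] mid [591. 230.]
top nest_block 0.96 [314. 116.] zt 0.011 [466.3 428.4] [79. 55.] 14.5 [124. 132. 124.] mid [474. 432.]
top nest_ring 0.68 [237. 252.] zt 0.011 [632.1 137. ] [79. 78.] 69.2 [124. 130. 125.] mid [638. 135.]
top nest_bar 0.86 [271. 167.] zt 0.011 [552.2 330.2] [44. 94.] 75.9 [119. 127. 120.] mid [560. 330.]
top scraper 0.92 [325. 207.] zt 0.080 [442.4 224.2] [26. 70.] 83.6 [129. 124.  95.] mid [442. 222.]
top lump1 0.48 [244. 336.] zt 0.049 [600.1 -44.7] [10. 15.] 49.4 [108. 111. 108.] mid [601. -44.]
top lump1 0.4 [270. 342.] zt 0.049 [553.1 -63.4] [14. 11.] 53.0 [115. 118. 114.] mid [554. -63.]
```

apply_moves([
  {"claw": 1, "dp": [0.296, -0.893, 0.0]},
  {"claw": 1, "dp": [0.296, -0.893, 0.0]},
  {"claw": 1, "dp": [0.296, -0.893, 0.0]},
  {"claw": 1, "dp": [0.296, -0.893, 0.0]},
  {"claw": 1, "dp": [0.296, -0.893, 0.0]},
  {"claw": 1, "dp": [0.296, -0.893, 0.0]},
  {"claw": 1, "dp": [0.296, -0.893, 0.0]},
  {"claw": 1, "dp": [0.296, -0.893, 0.0]},
  {"claw": 1, "dp": [0.296, -0.893, 0.0]},
  {"claw": 1, "dp": [0.296, -0.893, 0.0]},
  {"claw": 1, "dp": [0.296, -0.893, 0.0]},
  {"claw": 1, "dp": [0.296, -0.893, 0.0]},
], grip_force=25)

```text
invalid input at $.rows[0]: expected keys claw, dp, rotation
```

apply_moves([
  {"claw": 1, "dp": [0.296, -0.893, 0.0], "rotation": [0, 0, 0]},
  {"claw": 1, "dp": [0.296, -0.893, 0.0], "rotation": [0, 0, 0]},
  {"claw": 1, "dp": [0.296, -0.893, 0.0], "rotation": [0, 0, 0]},
  {"claw": 1, "dp": [0.296, -0.893, 0.0], "rotation": [0, 0, 0]},
  {"claw": 1, "dp": [0.296, -0.893, 0.0], "rotation": [0, 0, 0]},
  {"claw": 1, "dp": [0.296, -0.893, 0.0], "rotation": [0, 0, 0]},
  {"claw": 1, "dp": [0.296, -0.893, 0.0], "rotation": [0, 0, 0]},
  {"claw": 1, "dp": [0.296, -0.893, 0.0], "rotation": [0, 0, 0]},
  {"claw": 1, "dp": [0.296, -0.893, 0.0], "rotation": [0, 0, 0]},
  {"claw": 1, "dp": [0.296, -0.893, 0.0], "rotation": [0, 0, 0]},
  {"claw": 1, "dp": [0.296, -0.893, 0.0], "rotation": [0, 0, 0]},
  {"claw": 1, "dp": [0.296, -0.893, 0.0], "rotation": [0, 0, 0]},
], grip_force=25)

```text
time: 3.15
ee_pos: [0.3644, -0.0504, 0.2318]
tool_rot: [180.0, 0.1, 161.4]
contact_force: [0.8, 1.2, -0.8]
width: 0.0854
finger_force: 0.0
```

apply_moves([
  {"claw": 1, "dp": [0.106, -0.322, 0.0], "rotation": [0, 0, 0]},
  {"claw": 1, "dp": [0.106, -0.322, 0.0], "rotation": [0, 0, 0]},
  {"claw": 1, "dp": [0.106, -0.322, 0.0], "rotation": [0, 0, 0]},
  {"claw": 1, "dp": [0.106, -0.322, 0.0], "rotation": [0, 0, 0]},
  {"claw": 1, "dp": [0.106, -0.322, 0.0], "rotation": [0, 0, 0]},
  {"claw": 1, "dp": [0.106, -0.322, 0.0], "rotation": [0, 0, 0]},
  {"claw": 1, "dp": [0.106, -0.322, 0.0], "rotation": [0, 0, 0]},
  {"claw": 1, "dp": [0.106, -0.322, 0.0], "rotation": [0, 0, 0]},
  {"claw": 1, "dp": [0.106, -0.322, 0.0], "rotation": [0, 0, 0]},
])

```text
time: 4.05
ee_pos: [0.4701, -0.3706, 0.2303]
tool_rot: [179.9, -0.1, 161.3]
contact_force: [-0.3, 0.4, 0.2]
width: 0.0852
finger_force: 0.0
```

```bash
python3 - <<'E'
from m import *
rects('wrist',['core_pot','core_ring','core_bar','core_block'])
snap('wrist','wr1.png'); print(get_state()['ee_pos'])
E
```

```text
wrist core_pot 0.78 [217. 314.] zt 0.033 [ 469.9 -373.9] [43. 43.] 71.8 [84. 83. 83.] mid [ 469. -373.]
wrist core_ring 0.76 [232. 442.] zt 0.029 [ 525.5 -269.7] [52. 52.] 2.8 [67. 71. 72.] mid [ 524. -270.]
wrist core_bar 0.77 [395. 302.] zt 0.031 [ 573.3 -403. ] [ 68. 228.] 60.5 [ 10. 141. 122.] mid [ 650. -447.]
wrist core_bar 0.67 [298. 359.] zt 0.031 [ 570.4 -360.2] [18. 71.] 74.5 [42. 66. 61.] mid [ 567. -360.]
wrist core_bar 0.64 [314. 470.] zt 0.252 [ 485.2 -327.4] [ 9. 22.] 33.8 [ 10. 106.  98.] mid [ 618. -275.]
wrist core_block 0.69 [129. 401.] zt 0.033 [ 423.9 -275.7] [55. 30.] 22.5 [42. 44. 44.] mid [ 423. -277.]
[ 0.47036347 -0.36915091  0.23227679]
```

View pics/wr1.png

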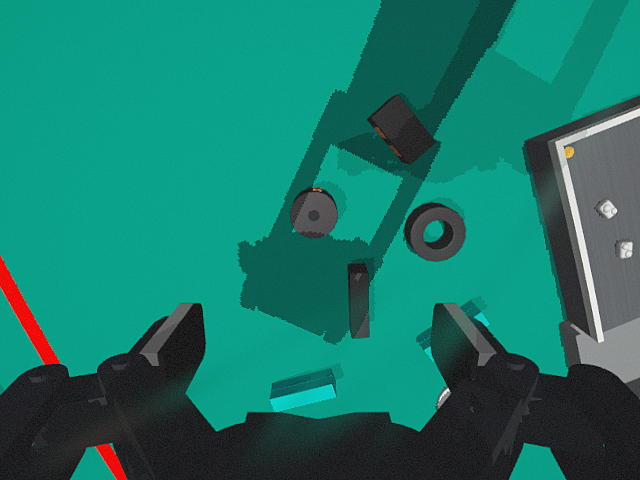

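apply_moves([
  {"claw": 1, "dp": [-0.001, -0.002, -0.1], "rotation": [0, 0, 0]},
  {"claw": 1, "dp": [-0.001, -0.002, -0.15], "rotation": [0, 0, 0]},
  {"claw": 1, "dp": [-0.001, -0.002, -0.18], "rotation": [0, 0, 0]},
  {"claw": 1, "dp": [-0.001, -0.002, -0.225], "rotation": [0, 0, 0]},
  {"claw": 1, "dp": [-0.001, -0.002, -0.225], "rotation": [0, 0, 0]},
  {"claw": 1, "dp": [-0.001, -0.002, -0.225], "rotation": [0, 0, 0]},
  {"claw": 0.3, "dp": [-0.001, -0.002, -0.225], "rotation": [0, 0, 0]},
  {"claw": 0.3, "dp": [-0.001, -0.002, -0.225], "rotation": [0, 0, 0]},
  {"claw": 0.3, "dp": [-0.001, -0.002, -0.225], "rotation": [0, 0, 0]},
  {"claw": 0.3, "dp": [-0.001, -0.002, -0.225], "rotation": [0, 0, 0]},
  {"claw": 0.3, "dp": [-0.001, -0.002, -0.225], "rotation": [0, 0, 0]},
  {"claw": 0.3, "dp": [-0.001, -0.002, -0.225], "rotation": [0, 0, 0]},
], grip_force=25)

```text
time: 5.55
ee_pos: [0.471, -0.3737, 0.0097]
tool_rot: [-179.9, 0.3, 161.4]
contact_force: [-0.8, 0.5, 6.2]
width: 0.0432
finger_force: 26.0
```

apply_moves([
  {"claw": 0.3, "dp": [0, 0, 0.03], "rotation": [0, 0, 0]},
  {"claw": 0.3, "dp": [0, 0, 0.07], "rotation": [0, 0, 0]},
  {"claw": 0.3, "dp": [0.004, 0.02, 0.11], "rotation": [0, 0, 0]},
  {"claw": 0.3, "dp": [0.114, 0.602, 0.12], "rotation": [0, 0, 0]},
  {"claw": 0.3, "dp": [0.114, 0.602, 0.12], "rotation": [0, 0, 0]},
  {"claw": 0.3, "dp": [0.114, 0.602, 0.12], "rotation": [0, 0, 0]},
  {"claw": 0.3, "dp": [0.114, 0.602, 0.12], "rotation": [0, 0, 0]},
  {"claw": 0.3, "dp": [0.114, 0.602, 0.12], "rotation": [0, 0, 0]},
  {"claw": 0.3, "dp": [0.114, 0.602, 0.12], "rotation": [0, 0, 0]},
  {"claw": 0.3, "dp": [0.114, 0.602, 0.12], "rotation": [0, 0, 0]},
  {"claw": 0.3, "dp": [0.114, 0.602, 0.12], "rotation": [0, 0, 0]},
  {"claw": 0.3, "dp": [0.114, 0.602, 0.12], "rotation": [0, 0, 0]},
])

```text
time: 6.75
ee_pos: [0.5571, 0.0918, 0.1248]
tool_rot: [180.0, 0.1, 161.4]
contact_force: [0.5, -0.3, -0.6]
width: 0.0429
finger_force: 26.0
```

apply_moves([
  {"claw": 0.3, "dp": [0.028, 0.138, 0], "rotation": [0, 0, 0]},
  {"claw": 0.3, "dp": [0.028, 0.138, 0], "rotation": [0, 0, 0]},
  {"claw": 0.3, "dp": [0.028, 0.138, 0], "rotation": [0, 0, 0]},
  {"claw": 0.3, "dp": [0.028, 0.138, -0.04], "rotation": [0, 0, 0]},
  {"claw": 0.3, "dp": [0.028, 0.138, -0.08], "rotation": [0, 0, 0]},
  {"claw": 0.3, "dp": [0.028, 0.138, -0.1], "rotation": [0, 0, 0]},
  {"claw": 0.3, "dp": [0.028, 0.138, -0.1], "rotation": [0, 0, 0]},
])

```text
time: 7.45
ee_pos: [0.5815, 0.2271, 0.0194]
tool_rot: [-179.7, -0.4, 161.4]
contact_force: [-0.1, -0.0, -1.5]
width: 0.043
finger_force: 26.0
```

apply_moves([
  {"claw": 0.3, "dp": [0.002, 0.002, -0.003], "rotation": [0, 0, 0]},
  {"claw": 0.3, "dp": [0.002, 0.002, -0.006], "rotation": [0, 0, 0]},
  {"claw": 0.3, "dp": [0.002, 0.002, -0.008], "rotation": [0, 0, 0]},
  {"claw": 0.3, "dp": [0.002, 0.002, -0.008], "rotation": [0, 0, 0]},
])

```text
time: 7.85
ee_pos: [0.5875, 0.2299, 0.0171]
tool_rot: [179.9, 0.1, 161.4]
contact_force: [-0.5, -0.4, -1.8]
width: 0.0432
finger_force: 26.0
```

```bash
python3 - <<'E'
from m import *
for i in range(4): 
    grab_frame('top'); s=get_state(); print(s['ee_pos'].round(4),s['contact_force'].round(1))
rects('top',['core_pot','core_ring'])
E
```

```text
[0.5874 0.2299 0.017 ] [-0.4  0.1 -0.6]
[0.5873 0.2299 0.0168] [ 0.7 -0.1 -1.1]
[0.5872 0.2299 0.0166] [ 0.4  0.1 -1.5]
[0.5871 0.2299 0.0165] [ 0.3 -0.4 -1.4]
top core_ring 0.67 [181. 433.] zt 0.045 [ 740.  -279.4] [59. 59.] 77.5 [196. 204. 193.] mid [ 740. -279.]
top core_ring 0.64 [278. 439.] zt 0.028 [ 526.7 -266.5] [53. 52.] 70.0 [49. 79. 74.] mid [ 527. -267.]
```

apply_moves([
  {"claw": 0.3, "dp": [-0.002, -0.001, -0.002], "rotation": [0, 0, 0]},
  {"claw": 0.3, "dp": [-0.002, -0.001, -0.004], "rotation": [0, 0, 0]},
  {"claw": 0.3, "dp": [-0.002, -0.001, -0.004], "rotation": [0, 0, 0]},
  {"claw": 0.3, "dp": [-0.002, -0.001, -0.004], "rotation": [0, 0, 0]},
  {"claw": 0.3, "dp": [-0.002, -0.001, -0.004], "rotation": [0, 0, 0]},
])

```text
time: 8.7
ee_pos: [0.5846, 0.2288, 0.0128]
tool_rot: [-180.0, -0.0, 161.4]
contact_force: [-4.3, -1.7, 5.4]
width: 0.0432
finger_force: 26.5
```

apply_moves([
  {"claw": 0.6, "dp": [0, 0, 0.0], "rotation": [0, 0, 0]},
  {"claw": 1, "dp": [0, 0, 0.0], "rotation": [0, 0, 0]},
  {"claw": 1, "dp": [0, 0, 0.0], "rotation": [0, 0, 0]},
  {"claw": 1, "dp": [0, 0, 0.0], "rotation": [0, 0, 0]},
  {"claw": 1, "dp": [0, 0, 0.04], "rotation": [0, 0, 0]},
  {"claw": 1, "dp": [0, 0, 0.09], "rotation": [0, 0, 0]},
  {"claw": 1, "dp": [0, 0, 0.14], "rotation": [0, 0, 0]},
  {"claw": 1, "dp": [-0.058, -0.496, 0.19], "rotation": [0, 0, 0]},
  {"claw": 1, "dp": [-0.058, -0.496, 0.19], "rotation": [0, 0, 0]},
  {"claw": 1, "dp": [-0.058, -0.496, 0.19], "rotation": [0, 0, 0]},
  {"claw": 1, "dp": [-0.058, -0.496, 0.19], "rotation": [0, 0, 0]},
  {"claw": 1, "dp": [-0.058, -0.496, 0.19], "rotation": [0, 0, 0]},
])

```text
time: 9.9
ee_pos: [0.5555, -0.02, 0.1771]
tool_rot: [180.0, 0.0, 161.4]
contact_force: [1.0, -0.5, -0.2]
width: 0.0853
finger_force: 0.0
```

```bash
python3 - <<'E'
from m import *
rects('top',['core_pot','core_ring']); print(get_state()['ee_pos'])
E
```

```text
top core_pot 0.92 [260. 211.] zt 0.035 [583.7 228.6] [42. 42.] 0.0 [62. 66. 63.] mid [584. 227.]
top core_ring 0.74 [278. 441.] zt 0.028 [ 525.9 -266.5] [52. 52.] 5.7 [50. 78. 74.] mid [ 526. -266.]
[ 0.55597124 -0.02126476  0.17739707]
```

apply_moves([
  {"claw": 1, "dp": [-0.03, -0.247, 0], "rotation": [0, 0, 0]},
  {"claw": 1, "dp": [-0.03, -0.247, 0], "rotation": [0, 0, 0]},
  {"claw": 1, "dp": [-0.03, -0.247, 0], "rotation": [0, 0, 0]},
  {"claw": 1, "dp": [-0.03, -0.247, 0], "rotation": [0, 0, 0]},
  {"claw": 1, "dp": [-0.03, -0.247, -0.02], "rotation": [0, 0, 0]},
  {"claw": 1, "dp": [-0.03, -0.247, -0.06], "rotation": [0, 0, 0]},
  {"claw": 1, "dp": [-0.03, -0.247, -0.11], "rotation": [0, 0, 0]},
  {"claw": 1, "dp": [-0.03, -0.247, -0.14], "rotation": [0, 0, 0]},
  {"claw": 1, "dp": [-0.03, -0.247, -0.171], "rotation": [0, 0, 0]},
  {"claw": 1, "dp": [-0.03, -0.247, -0.171], "rotation": [0, 0, 0]},
  {"claw": 1, "dp": [-0.03, -0.247, -0.171], "rotation": [0, 0, 0]},
])

```text
time: 11.15
ee_pos: [0.5263, -0.2642, 0.0056]
tool_rot: [180.0, -0.1, 161.5]
contact_force: [-0.2, -0.5, -0.3]
width: 0.0858
finger_force: 0.0
```

Close on the ring, adjusting 3 mm in y, then lift and carry.

apply_moves([
  {"claw": 1, "dp": [0, -0.003, 0], "rotation": [0, 0, 0]},
  {"claw": 0.4, "dp": [0, -0.003, 0], "rotation": [0, 0, 0]},
  {"claw": 0.4, "dp": [0, -0.003, 0], "rotation": [0, 0, 0]},
  {"claw": 0.4, "dp": [0, -0.003, 0], "rotation": [0, 0, 0]},
  {"claw": 0.4, "dp": [0, -0.003, 0], "rotation": [0, 0, 0]},
  {"claw": 0.4, "dp": [0, -0.003, 0], "rotation": [0, 0, 0]},
  {"claw": 0.4, "dp": [0, -0.003, 0], "rotation": [0, 0, 0]},
])

```text
time: 11.85
ee_pos: [0.527, -0.2689, 0.0077]
tool_rot: [-180.0, 0.2, 161.4]
contact_force: [-0.4, 0.4, 6.1]
width: 0.0519
finger_force: 27.5
```

apply_moves([
  {"claw": 0.4, "dp": [0, 0, 0.03], "rotation": [0, 0, 0]},
  {"claw": 0.4, "dp": [0, 0, 0.07], "rotation": [0, 0, 0]},
  {"claw": 0.4, "dp": [0.005, 0.02, 0.11], "rotation": [0, 0, 0]},
  {"claw": 0.4, "dp": [0.106, 0.406, 0.11], "rotation": [0, 0, 0]},
  {"claw": 0.4, "dp": [0.106, 0.406, 0.11], "rotation": [0, 0, 0]},
  {"claw": 0.4, "dp": [0.106, 0.406, 0.11], "rotation": [0, 0, 0]},
  {"claw": 0.4, "dp": [0.106, 0.406, 0.11], "rotation": [0, 0, 0]},
  {"claw": 0.4, "dp": [0.106, 0.406, 0.11], "rotation": [0, 0, 0]},
  {"claw": 0.4, "dp": [0.106, 0.406, 0.11], "rotation": [0, 0, 0]},
  {"claw": 0.4, "dp": [0.106, 0.406, 0.11], "rotation": [0, 0, 0]},
  {"claw": 0.4, "dp": [0.106, 0.406, 0.11], "rotation": [0, 0, 0]},
  {"claw": 0.4, "dp": [0.106, 0.406, 0.11], "rotation": [0, 0, 0]},
])

```text
time: 13.05
ee_pos: [0.6317, 0.1444, 0.1145]
tool_rot: [179.8, -0.1, 161.8]
contact_force: [1.1, -1.1, -1.6]
width: 0.0521
finger_force: 27.2
```

apply_moves([
  {"claw": 0.4, "dp": [0, 0, -0.04], "rotation": [0, 0, 0]},
  {"claw": 0.4, "dp": [0, 0, -0.08], "rotation": [0, 0, 0]},
  {"claw": 0.4, "dp": [0, 0, -0.095], "rotation": [0, 0, 0]},
  {"claw": 0.4, "dp": [0, 0, -0.095], "rotation": [0, 0, 0]},
  {"claw": 0.4, "dp": [0, 0, -0.095], "rotation": [0, 0, 0]},
])

```text
time: 13.55
ee_pos: [0.6327, 0.1374, 0.0219]
tool_rot: [180.0, 0.1, 161.4]
contact_force: [0.3, 0.7, -0.7]
width: 0.052
finger_force: 27.2
```

apply_moves([
  {"claw": 0.4, "dp": [0, 0, -0.005], "rotation": [0, 0, 0]},
  {"claw": 0.4, "dp": [0, 0, -0.009], "rotation": [0, 0, 0]},
  {"claw": 0.4, "dp": [0, 0, -0.011], "rotation": [0, 0, 0]},
  {"claw": 0.4, "dp": [0, 0, -0.011], "rotation": [0, 0, 0]},
  {"claw": 0.4, "dp": [0, 0, -0.011], "rotation": [0, 0, 0]},
])

```text
time: 14.05
ee_pos: [0.6326, 0.1378, 0.0108]
tool_rot: [180.0, 0.1, 161.4]
contact_force: [-0.3, 0.4, 1.1]
width: 0.0518
finger_force: 27.5
```

apply_moves([
  {"claw": 0.6, "dp": [0, 0, 0.0], "rotation": [0, 0, 0]},
  {"claw": 1, "dp": [0, 0, 0.0], "rotation": [0, 0, 0]},
  {"claw": 1, "dp": [0, 0, 0.0], "rotation": [0, 0, 0]},
  {"claw": 1, "dp": [0, 0, 0.0], "rotation": [0, 0, 0]},
  {"claw": 1, "dp": [0, 0, 0.04], "rotation": [0, 0, 0]},
  {"claw": 1, "dp": [0, 0, 0.09], "rotation": [0, 0, 0]},
  {"claw": 1, "dp": [0, 0, 0.14], "rotation": [0, 0, 0]},
  {"claw": 1, "dp": [-0.062, -0.497, 0.17], "rotation": [0, 0, 0.065]},
  {"claw": 1, "dp": [-0.062, -0.497, 0.17], "rotation": [0, 0, 0.065]},
  {"claw": 1, "dp": [-0.062, -0.497, 0.17], "rotation": [0, 0, 0.065]},
  {"claw": 1, "dp": [-0.062, -0.497, 0.17], "rotation": [0, 0, 0.065]},
  {"claw": 1, "dp": [-0.062, -0.497, 0.17], "rotation": [0, 0, 0.065]},
])

```text
time: 15.25
ee_pos: [0.6005, -0.1116, 0.1649]
tool_rot: [180.0, 0.0, 165.1]
contact_force: [0.3, 0.2, -0.4]
width: 0.0854
finger_force: 0.0
```

```bash
python3 - <<'E'
from m import *
rects('top',['core_pot','core_ring','core_bar']); s=get_state();print(s['ee_pos'],s['tool_rot'])
E
```

```text
top core_pot 0.94 [256. 206.] zt 0.035 [590.2 235.7] [42. 41.] 87.7 [61. 66. 63.] mid [591. 233.]
top core_ring 0.67 [237. 249.] zt 0.030 [632.  137.3] [51. 52.] 89.1 [64. 69. 65.] mid [632. 137.]
top core_bar 0.75 [316. 114.] zt 0.010 [466.1 429. ] [79. 57.] 14.2 [128. 136. 129.] mid [472. 431.]
top core_bar 0.7 [218. 513.] zt 0.030 [ 654.6 -445.8] [71. 18.] 88.1 [  3. 168. 152.] mid [ 654. -445.]
top core_bar 0.69 [260. 474.] zt 0.030 [ 571.3 -357.8] [19. 71.] 75.0 [55. 74. 70.] mid [ 572. -356.]
top core_bar 0.44 [226. 449.] zt 0.529 [ 525.9 -146.8] [ 2. 11.] 74.1 [ 10. 152. 139.] mid [ 629. -284.]
[ 0.60082342 -0.11109561  0.16469724] [ 1.79956205e+02 -1.03495916e-02  1.64950593e+02]
```

apply_moves([
  {"claw": 1, "dp": [-0.03, -0.247, 0], "rotation": [0, 0, 0]},
  {"claw": 1, "dp": [-0.03, -0.247, 0], "rotation": [0, 0, 0]},
  {"claw": 1, "dp": [-0.03, -0.247, 0], "rotation": [0, 0, 0]},
  {"claw": 1, "dp": [-0.03, -0.247, 0], "rotation": [0, 0, 0]},
  {"claw": 1, "dp": [-0.03, -0.247, -0.02], "rotation": [0, 0, 0]},
  {"claw": 1, "dp": [-0.03, -0.247, -0.06], "rotation": [0, 0, 0]},
  {"claw": 1, "dp": [-0.03, -0.247, -0.11], "rotation": [0, 0, 0]},
  {"claw": 1, "dp": [-0.03, -0.247, -0.14], "rotation": [0, 0, 0]},
  {"claw": 1, "dp": [-0.03, -0.247, -0.153], "rotation": [0, 0, 0]},
  {"claw": 1, "dp": [-0.03, -0.247, -0.153], "rotation": [0, 0, 0]},
  {"claw": 1, "dp": [-0.03, -0.247, -0.153], "rotation": [0, 0, 0]},
])

```text
time: 16.55
ee_pos: [0.5728, -0.3567, 0.0138]
tool_rot: [-179.9, 0.2, 165.2]
contact_force: [-0.8, 0.0, 1.4]
width: 0.0856
finger_force: 0.0
```

apply_moves([
  {"claw": 0.6, "dp": [-0.001, -0.002, 0], "rotation": [0, 0, 0]},
  {"claw": 0.3, "dp": [-0.001, -0.002, 0], "rotation": [0, 0, 0]},
  {"claw": 0.05, "dp": [-0.001, -0.002, 0], "rotation": [0, 0, 0]},
  {"claw": 0.05, "dp": [-0.001, -0.002, 0], "rotation": [0, 0, 0]},
  {"claw": 0.05, "dp": [-0.001, -0.002, 0], "rotation": [0, 0, 0]},
  {"claw": 0.05, "dp": [-0.001, -0.002, 0], "rotation": [0, 0, 0]},
  {"claw": 0.05, "dp": [-0.001, -0.002, 0], "rotation": [0, 0, 0]},
  {"claw": 0.05, "dp": [-0.001, -0.002, 0], "rotation": [0, 0, 0]},
])

```text
time: 17.35
ee_pos: [0.5703, -0.3592, 0.0124]
tool_rot: [-180.0, 0.0, 165.1]
contact_force: [-0.3, 0.4, 4.3]
width: 0.0173
finger_force: 26.0
```

apply_moves([
  {"claw": 0.05, "dp": [0, 0, 0.03], "rotation": [0, 0, 0]},
  {"claw": 0.05, "dp": [0, 0, 0.07], "rotation": [0, 0, 0]},
  {"claw": 0.05, "dp": [0, 0.02, 0.11], "rotation": [0, 0, 0]},
  {"claw": 0.05, "dp": [-0.018, 0.69, 0.11], "rotation": [0, 0, 0.014]},
  {"claw": 0.05, "dp": [-0.018, 0.69, 0.11], "rotation": [0, 0, 0.014]},
  {"claw": 0.05, "dp": [-0.018, 0.69, 0.11], "rotation": [0, 0, 0.014]},
  {"claw": 0.05, "dp": [-0.018, 0.69, 0.11], "rotation": [0, 0, 0.014]},
  {"claw": 0.05, "dp": [-0.018, 0.69, 0.11], "rotation": [0, 0, 0.014]},
  {"claw": 0.05, "dp": [-0.018, 0.69, 0.11], "rotation": [0, 0, 0.014]},
  {"claw": 0.05, "dp": [-0.018, 0.69, 0.11], "rotation": [0, 0, 0.014]},
  {"claw": 0.05, "dp": [-0.018, 0.69, 0.11], "rotation": [0, 0, 0.014]},
  {"claw": 0.05, "dp": [-0.018, 0.69, 0.11], "rotation": [0, 0, 0.014]},
])

```text
time: 18.55
ee_pos: [0.557, 0.1129, 0.1209]
tool_rot: [-180.0, -0.1, 165.9]
contact_force: [0.6, 0.2, -1.3]
width: 0.0173
finger_force: 25.5
```

apply_moves([
  {"claw": 0.05, "dp": [-0.005, 0.218, 0], "rotation": [0, 0, 0]},
  {"claw": 0.05, "dp": [-0.005, 0.218, 0], "rotation": [0, 0, 0]},
  {"claw": 0.05, "dp": [-0.005, 0.218, 0], "rotation": [0, 0, 0]},
  {"claw": 0.05, "dp": [-0.005, 0.218, 0], "rotation": [0, 0, 0]},
  {"claw": 0.05, "dp": [-0.005, 0.218, 0], "rotation": [0, 0, 0]},
  {"claw": 0.05, "dp": [-0.005, 0.218, -0.04], "rotation": [0, 0, 0]},
  {"claw": 0.05, "dp": [-0.005, 0.218, -0.08], "rotation": [0, 0, 0]},
  {"claw": 0.05, "dp": [-0.005, 0.218, -0.09], "rotation": [0, 0, 0]},
  {"claw": 0.05, "dp": [-0.005, 0.218, -0.09], "rotation": [0, 0, 0]},
  {"claw": 0.05, "dp": [-0.005, 0.218, -0.09], "rotation": [0, 0, 0]},
])

```text
time: 19.55
ee_pos: [0.5541, 0.3289, 0.0333]
tool_rot: [179.9, 0.1, 165.9]
contact_force: [0.6, -0.1, 0.5]
width: 0.0171
finger_force: 25.5
```

Target z ≈ 0.0155; lower 18 mm.

apply_moves([
  {"claw": 0.05, "dp": [-0.001, 0.001, -0.008], "rotation": [0, 0, 0]},
  {"claw": 0.05, "dp": [-0.001, 0.001, -0.014], "rotation": [0, 0, 0]},
  {"claw": 0.05, "dp": [-0.001, 0.001, -0.018], "rotation": [0, 0, 0]},
  {"claw": 0.05, "dp": [-0.001, 0.001, -0.018], "rotation": [0, 0, 0]},
  {"claw": 0.05, "dp": [-0.001, 0.001, -0.018], "rotation": [0, 0, 0]},
])

```text
time: 20.05
ee_pos: [0.5525, 0.3302, 0.0153]
tool_rot: [179.9, 0.1, 165.9]
contact_force: [-1.3, -0.1, 6.2]
width: 0.0172
finger_force: 26.3
```

apply_moves([
  {"claw": 0.4, "dp": [0, 0, 0.0], "rotation": [0, 0, 0]},
  {"claw": 1, "dp": [0, 0, 0.0], "rotation": [0, 0, 0]},
  {"claw": 1, "dp": [0, 0, 0.0], "rotation": [0, 0, 0]},
  {"claw": 1, "dp": [0, 0, 0.0], "rotation": [0, 0, 0]},
  {"claw": 1, "dp": [0, 0, 0.0], "rotation": [0, 0, 0]},
  {"claw": 1, "dp": [0, 0, 0.04], "rotation": [0, 0, 0]},
  {"claw": 1, "dp": [0, 0, 0.09], "rotation": [0, 0, 0]},
  {"claw": 1, "dp": [0, 0, 0.14], "rotation": [0, 0, 0]},
  {"claw": 1, "dp": [-0.128, -0.604, 0.16], "rotation": [0, 0, -2.459]},
  {"claw": 1, "dp": [-0.128, -0.604, 0.16], "rotation": [0, 0, -2.459]},
  {"claw": 1, "dp": [-0.128, -0.604, 0.16], "rotation": [0, 0, -2.459]},
  {"claw": 1, "dp": [-0.128, -0.604, 0.16], "rotation": [0, 0, -2.459]},
])

```text
time: 21.25
ee_pos: [0.5099, 0.1328, 0.1605]
tool_rot: [180.0, 0.0, 131.2]
contact_force: [1.5, 0.1, 0.3]
width: 0.0855
finger_force: 0.0
```

```bash
python3 - <<'E'
from m import *
rects('top',['core_bar','core_block','core_ring','core_pot']); s=get_state();print(s['ee_pos'],s['tool_rot'])
E
```

```text
top core_bar 0.89 [220. 511.] zt 0.030 [ 654.5 -446.3] [71. 19.] 89.4 [  4. 170. 156.] mid [ 655. -446.]
top core_bar 0.87 [231. 437.] zt 0.030 [ 636.1 -274.1] [18. 71.] 19.7 [  9. 169. 155.] mid [ 636. -274.]
top core_block 0.56 [327. 443.] zt 0.031 [ 424.4 -273.7] [54. 30.] 22.9 [72. 81. 76.] mid [ 424. -272.]
top core_ring 0.72 [235. 256.] zt 0.031 [585.6 109.2] [158.  32.] 20.8 [63. 66. 63.] mid [628. 124.]
top core_ring 0.36 [232. 347.] zt 0.051 [569.  -80.3] [205. 142.] 3.9 [ 95. 103. 100.] mid [630. -77.]
[0.5107568  0.13464448 0.16048928] [ 1.79934841e+02 -1.47654271e-02  1.31556949e+02]
```

apply_moves([
  {"claw": 1, "dp": [-0.086, -0.408, 0.0], "rotation": [0, 0, -1.874]},
  {"claw": 1, "dp": [-0.086, -0.408, 0.0], "rotation": [0, 0, -1.874]},
  {"claw": 1, "dp": [-0.086, -0.408, 0.0], "rotation": [0, 0, -1.874]},
  {"claw": 1, "dp": [-0.086, -0.408, 0.0], "rotation": [0, 0, -1.874]},
  {"claw": 1, "dp": [-0.086, -0.408, 0.0], "rotation": [0, 0, -1.874]},
  {"claw": 1, "dp": [-0.086, -0.408, 0.0], "rotation": [0, 0, -1.874]},
  {"claw": 1, "dp": [-0.086, -0.408, 0.0], "rotation": [0, 0, -1.874]},
  {"claw": 1, "dp": [-0.086, -0.408, 0.0], "rotation": [0, 0, -1.874]},
  {"claw": 1, "dp": [-0.086, -0.408, 0.0], "rotation": [0, 0, -1.874]},
  {"claw": 1, "dp": [-0.086, -0.408, 0.0], "rotation": [0, 0, -1.874]},
  {"claw": 1, "dp": [-0.086, -0.408, 0.0], "rotation": [0, 0, -1.874]},
  {"claw": 1, "dp": [-0.086, -0.408, 0.0], "rotation": [0, 0, -1.874]},
])

```text
time: 22.7
ee_pos: [0.426, -0.2729, 0.1599]
tool_rot: [-180.0, -0.0, 28.2]
contact_force: [0.8, -0.4, 0.1]
width: 0.0849
finger_force: 0.0
```

apply_moves([
  {"claw": 1, "dp": [-0.001, -0.001, -0.02], "rotation": [0, 0, -0.073]},
  {"claw": 1, "dp": [-0.001, -0.001, -0.07], "rotation": [0, 0, -0.073]},
  {"claw": 1, "dp": [-0.001, -0.001, -0.12], "rotation": [0, 0, -0.073]},
  {"claw": 1, "dp": [-0.001, -0.001, -0.152], "rotation": [0, 0, -0.073]},
  {"claw": 1, "dp": [-0.001, -0.001, -0.152], "rotation": [0, 0, -0.073]},
  {"claw": 1, "dp": [-0.001, -0.001, -0.152], "rotation": [0, 0, -0.073]},
  {"claw": 0.6, "dp": [-0.001, -0.001, -0.152], "rotation": [0, 0, -0.073]},
  {"claw": 0.2, "dp": [-0.001, -0.001, -0.152], "rotation": [0, 0, -0.073]},
  {"claw": 0.2, "dp": [-0.001, -0.001, -0.152], "rotation": [0, 0, -0.073]},
  {"claw": 0.2, "dp": [-0.001, -0.001, -0.152], "rotation": [0, 0, -0.073]},
  {"claw": 0.2, "dp": [-0.001, -0.001, -0.152], "rotation": [0, 0, -0.073]},
  {"claw": 0.2, "dp": [-0.001, -0.001, -0.152], "rotation": [0, 0, -0.073]},
])

```text
time: 23.9
ee_pos: [0.4243, -0.2752, 0.0097]
tool_rot: [179.9, -0.1, 24.2]
contact_force: [-0.4, 0.4, 6.0]
width: 0.0299
finger_force: 26.0
```

apply_moves([
  {"claw": 0.2, "dp": [0, 0, 0.03], "rotation": [0, 0, 0]},
  {"claw": 0.2, "dp": [0, 0, 0.07], "rotation": [0, 0, 0]},
  {"claw": 0.2, "dp": [0, 0.01, 0.118], "rotation": [0, 0, 0]},
  {"claw": 0.2, "dp": [0.043, 0.703, 0.14], "rotation": [0, 0, -0.173]},
  {"claw": 0.2, "dp": [0.043, 0.703, 0.14], "rotation": [0, 0, -0.173]},
  {"claw": 0.2, "dp": [0.043, 0.703, 0.14], "rotation": [0, 0, -0.173]},
  {"claw": 0.2, "dp": [0.043, 0.703, 0.14], "rotation": [0, 0, -0.173]},
  {"claw": 0.2, "dp": [0.043, 0.703, 0.14], "rotation": [0, 0, -0.173]},
  {"claw": 0.2, "dp": [0.043, 0.703, 0.14], "rotation": [0, 0, -0.173]},
  {"claw": 0.2, "dp": [0.043, 0.703, 0.14], "rotation": [0, 0, -0.173]},
  {"claw": 0.2, "dp": [0.043, 0.703, 0.14], "rotation": [0, 0, -0.173]},
  {"claw": 0.2, "dp": [0.043, 0.703, 0.14], "rotation": [0, 0, -0.173]},
])

```text
time: 25.1
ee_pos: [0.4505, 0.1826, 0.1398]
tool_rot: [180.0, 0.0, 14.3]
contact_force: [0.8, -0.7, -1.0]
width: 0.0294
finger_force: 25.4
```

apply_moves([
  {"claw": 0.2, "dp": [0.016, 0.246, 0.01], "rotation": [0, 0, 0]},
  {"claw": 0.2, "dp": [0.016, 0.246, 0.01], "rotation": [0, 0, 0]},
  {"claw": 0.2, "dp": [0.016, 0.246, 0.01], "rotation": [0, 0, 0]},
  {"claw": 0.2, "dp": [0.016, 0.246, 0.01], "rotation": [0, 0, 0]},
  {"claw": 0.2, "dp": [0.016, 0.246, 0.01], "rotation": [0, 0, 0]},
  {"claw": 0.2, "dp": [0.016, 0.246, 0.01], "rotation": [0, 0, 0]},
  {"claw": 0.2, "dp": [0.016, 0.246, -0.04], "rotation": [0, 0, 0]},
  {"claw": 0.2, "dp": [0.016, 0.246, -0.08], "rotation": [0, 0, 0]},
  {"claw": 0.2, "dp": [0.016, 0.246, -0.11], "rotation": [0, 0, 0]},
  {"claw": 0.2, "dp": [0.016, 0.246, -0.11], "rotation": [0, 0, 0]},
  {"claw": 0.2, "dp": [0.016, 0.246, -0.11], "rotation": [0, 0, 0]},
])

```text
time: 26.2
ee_pos: [0.467, 0.426, 0.0299]
tool_rot: [179.9, 0.1, 14.3]
contact_force: [-0.9, 0.1, -0.2]
width: 0.0296
finger_force: 25.6
```

apply_moves([
  {"claw": 0.2, "dp": [0, 0.001, -0.008], "rotation": [0, 0, 0]},
  {"claw": 0.2, "dp": [0, 0.001, -0.014], "rotation": [0, 0, 0]},
  {"claw": 0.2, "dp": [0, 0.001, -0.0175], "rotation": [0, 0, 0]},
  {"claw": 0.2, "dp": [0, 0.001, -0.0175], "rotation": [0, 0, 0]},
  {"claw": 0.2, "dp": [0, 0.001, -0.0175], "rotation": [0, 0, 0]},
])

```text
time: 26.7
ee_pos: [0.4674, 0.4279, 0.0133]
tool_rot: [-180.0, -0.0, 14.3]
contact_force: [0.4, 0.1, -2.0]
width: 0.0295
finger_force: 25.6
```

apply_moves([
  {"claw": 0.2, "dp": [0, 0, -0.001], "rotation": [0, 0, 0]},
  {"claw": 0.2, "dp": [0, 0, -0.002], "rotation": [0, 0, 0]},
  {"claw": 0.2, "dp": [0, 0, -0.002], "rotation": [0, 0, 0]},
  {"claw": 0.45, "dp": [0, 0, -0.002], "rotation": [0, 0, 0]},
  {"claw": 1, "dp": [0, 0, -0.002], "rotation": [0, 0, 0]},
  {"claw": 1, "dp": [0, 0, -0.002], "rotation": [0, 0, 0]},
  {"claw": 1, "dp": [0, 0, -0.002], "rotation": [0, 0, 0]},
  {"claw": 1, "dp": [0, 0, -0.002], "rotation": [0, 0, 0]},
  {"claw": 1, "dp": [0, 0, 0.04], "rotation": [0, 0, 0]},
  {"claw": 1, "dp": [0, 0, 0.09], "rotation": [0, 0, 0]},
  {"claw": 1, "dp": [0, 0, 0.14], "rotation": [0, 0, 0]},
  {"claw": 1, "dp": [0, 0, 0.19], "rotation": [0, 0, 0]},
])

```text
time: 27.9
ee_pos: [0.467, 0.4276, 0.2047]
tool_rot: [180.0, 0.0, 14.3]
contact_force: [1.1, 0.0, -0.4]
width: 0.0855
finger_force: 0.0
```

apply_moves([
  {"claw": 1, "dp": [-0.1, -0.204, 0], "rotation": [0, 0, 1.21]},
  {"claw": 1, "dp": [-0.1, -0.204, 0], "rotation": [0, 0, 1.21]},
  {"claw": 1, "dp": [-0.1, -0.204, 0], "rotation": [0, 0, 1.21]},
  {"claw": 1, "dp": [-0.1, -0.204, 0], "rotation": [0, 0, 1.21]},
  {"claw": 1, "dp": [-0.1, -0.204, 0], "rotation": [0, 0, 1.21]},
  {"claw": 1, "dp": [-0.1, -0.204, 0], "rotation": [0, 0, 1.21]},
  {"claw": 1, "dp": [-0.1, -0.204, 0], "rotation": [0, 0, 1.21]},
  {"claw": 1, "dp": [-0.1, -0.204, 0], "rotation": [0, 0, 1.21]},
  {"claw": 1, "dp": [-0.1, -0.204, 0], "rotation": [0, 0, 1.21]},
  {"claw": 1, "dp": [-0.1, -0.204, 0], "rotation": [0, 0, 1.21]},
])

```text
time: 28.9
ee_pos: [0.3672, 0.2238, 0.2029]
tool_rot: [180.0, -0.0, 83.5]
contact_force: [-0.3, 1.2, 0.2]
width: 0.0852
finger_force: 0.0
```

```bash
python3 - <<'E'
from m import *
N=['core_pot','core_block','core_ring','core_bar','scraper','holder','lump1','station']
rects('top',N); rects('scene',N[:6]); snap('top','top2.png'); s=get_state();print(s['ee_pos'],s['tool_rot'])
# plate: fit rim + plate height
im,d,P=snap('top'); m=[m for m in masks_of('station','top')][0]
X,r,c=cloud(P,d,m['pixels']); 
h,e=np.histogram(X[:,2],np.arange(0,.06,.002)); print(dict(zip((e*1000).round(),h)))
pl=X[(X[:,2]>.034)&(X[:,2]<.046)]; print('plate',np.median(pl[:,2]),cv2.minAreaRect((pl[:,:2]*1000).astype(np.float32)))
ri=X[X[:,2]>.046]; print('rim',cv2.minAreaRect((ri[:,:2]*1000).astype(np.float32)),np.median(ri[:,2]))
E
```

```text
top core_pot 0.56 [256. 206.] zt 0.035 [590.4 235.1] [41. 42.] 1.7 [59. 64. 61.] mid [590. 234.]
top core_block 0.82 [316. 112.] zt 0.035 [460.4 318.1] [261.  58.] 86.3 [54. 58. 56.] mid [468. 420.]
top core_ring 0.56 [241. 252.] zt 0.030 [632.3 137.3] [51. 52.] 87.9 [63. 68. 64.] mid [631. 137.]
top core_bar 0.84 [276. 158.] zt 0.032 [554.  329.5] [19. 69.] 76.0 [58. 62. 59.] mid [554. 329.]
top core_bar 0.67 [232. 433.] zt 0.030 [ 636.3 -273.9] [18. 70.] 19.2 [ 10. 169. 156.] mid [ 635. -271.]
top scraper 0.96 [327. 207.] zt 0.080 [442.4 223.8] [26. 70.] 84.3 [100.  94.  61.] mid [442. 221.]
top holder 0.79 [332. 212.] zt 0.022 [440.8 224.4] [ 53. 126.] 83.8 [68. 76. 71.] mid [437. 217.]
top holder 0.7 [235. 247.] zt 0.028 [631.1 137. ] [51. 52.] 49.1 [63. 68. 64.] mid [631. 137.]
top holder 0.46 [207. 153.] zt 0.023 [689.8 324.6] [17. 46.] 46.3 [96. 88. 70.] mid [697. 331.]
top lump1 0.54 [270. 368.] zt 0.049 [ 546.4 -116.4] [15. 11.] 34.5 [146. 149. 143.] mid [ 546. -116.]
top lump1 0.45 [248. 359.] zt 0.048 [ 590.8 -102.9] [11. 15.] 85.7 [139. 142. 136.] mid [ 591. -103.]
top lu
[... 1884 characters left out ...]
(30.0): np.int64(161), np.float64(32.0): np.int64(60), np.float64(34.0): np.int64(112), np.float64(36.0): np.int64(879), np.float64(38.0): np.int64(2258), np.float64(40.0): np.int64(1724), np.float64(42.0): np.int64(448), np.float64(44.0): np.int64(46), np.float64(46.0): np.int64(30), np.float64(48.0): np.int64(143), np.float64(50.0): np.int64(341), np.float64(52.0): np.int64(213), np.float64(54.0): np.int64(53), np.float64(56.0): np.int64(2)}
plate 0.039585304052289105 ((626.7445068359375, -70.85443878173828), (322.709228515625, 143.91485595703125), 3.3854081630706787)
rim ((568.9645385742188, -80.4139175415039), (205.42872619628906, 142.6434326171875), 3.890143871307373) 0.0511993855032426
```

View pics/top2.png

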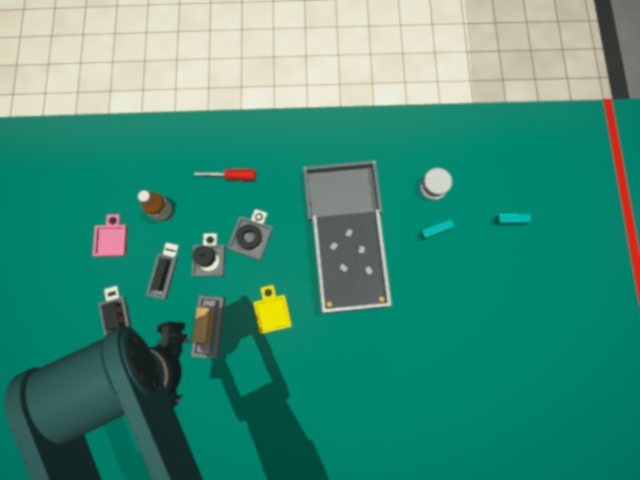

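apply_moves([
  {"claw": 1, "dp": [0.075, 0, 0], "rotation": [0, 0, 1.574]},
  {"claw": 1, "dp": [0.075, 0, 0], "rotation": [0, 0, 1.574]},
  {"claw": 1, "dp": [0.075, 0, 0], "rotation": [0, 0, 1.574]},
  {"claw": 1, "dp": [0.075, 0, 0], "rotation": [0, 0, 1.574]},
  {"claw": 1, "dp": [0.075, 0, 0], "rotation": [0, 0, 1.574]},
  {"claw": 1, "dp": [0.075, 0, 0], "rotation": [0, 0, 1.574]},
  {"claw": 1, "dp": [0.075, 0, 0], "rotation": [0, 0, 1.574]},
  {"claw": 1, "dp": [0.075, 0, 0], "rotation": [0, 0, 1.574]},
  {"claw": 1, "dp": [0.075, 0, 0], "rotation": [0, 0, 1.574]},
  {"claw": 1, "dp": [0.075, 0, 0], "rotation": [0, 0, 1.574]},
  {"claw": 1, "dp": [0.075, 0, 0], "rotation": [0, 0, 1.574]},
  {"claw": 1, "dp": [0.075, 0, 0], "rotation": [0, 0, 1.574]},
])

```text
time: 31.05
ee_pos: [0.4423, 0.2238, 0.2029]
tool_rot: [180.0, -0.0, 173.8]
contact_force: [1.0, 0.3, 0.8]
width: 0.0856
finger_force: 0.0
```

apply_moves([
  {"claw": 1, "dp": [0, 0, -0.05], "rotation": [0, 0, 0]},
  {"claw": 1, "dp": [0, 0, -0.1], "rotation": [0, 0, 0]},
  {"claw": 1, "dp": [0, 0, -0.13], "rotation": [0, 0, 0]},
  {"claw": 1, "dp": [0, 0, -0.161], "rotation": [0, 0, 0]},
  {"claw": 1, "dp": [0, 0, -0.161], "rotation": [0, 0, 0]},
  {"claw": 1, "dp": [0, 0, -0.161], "rotation": [0, 0, 0]},
])

```text
time: 31.65
ee_pos: [0.4422, 0.2238, 0.0421]
tool_rot: [-180.0, -0.0, 173.8]
contact_force: [-1.0, 0.6, 0.3]
width: 0.0853
finger_force: 0.0
```

apply_moves([
  {"claw": 0.6, "dp": [0, 0, 0], "rotation": [0, 0, 0]},
  {"claw": 0.3, "dp": [0, 0, 0], "rotation": [0, 0, 0]},
  {"claw": 0.1, "dp": [0, 0, 0], "rotation": [0, 0, 0]},
  {"claw": 0.1, "dp": [0, 0, 0], "rotation": [0, 0, 0]},
  {"claw": 0.1, "dp": [0, 0, 0], "rotation": [0, 0, 0]},
  {"claw": 0.1, "dp": [0, 0, 0], "rotation": [0, 0, 0]},
  {"claw": 0.1, "dp": [0, 0, 0], "rotation": [0, 0, 0]},
  {"claw": 0.1, "dp": [0, 0, 0], "rotation": [0, 0, 0]},
  {"claw": 0.1, "dp": [0, 0, 0.03], "rotation": [0, 0, 0]},
  {"claw": 0.1, "dp": [0, 0, 0.07], "rotation": [0, 0, 0]},
  {"claw": 0.1, "dp": [0, 0, 0.12], "rotation": [0, 0, 0]},
  {"claw": 0.1, "dp": [0, 0, 0.12], "rotation": [0, 0, 0]},
], grip_force=70)

```text
time: 32.85
ee_pos: [0.4461, 0.2253, 0.1695]
tool_rot: [179.6, 0.7, 173.8]
contact_force: [0.6, 0.0, -0.3]
width: 0.0247
finger_force: 69.0
```

apply_moves([
  {"claw": 0.1, "dp": [0.055, -0.31, 0], "rotation": [0, 0, -1.394]},
  {"claw": 0.1, "dp": [0.055, -0.31, 0], "rotation": [0, 0, -1.394]},
  {"claw": 0.1, "dp": [0.055, -0.31, 0], "rotation": [0, 0, -1.394]},
  {"claw": 0.1, "dp": [0.055, -0.31, 0], "rotation": [0, 0, -1.394]},
  {"claw": 0.1, "dp": [0.055, -0.31, 0], "rotation": [0, 0, -1.394]},
  {"claw": 0.1, "dp": [0.055, -0.31, 0], "rotation": [0, 0, -1.394]},
  {"claw": 0.1, "dp": [0.055, -0.31, 0], "rotation": [0, 0, -1.394]},
  {"claw": 0.1, "dp": [0.055, -0.31, 0], "rotation": [0, 0, -1.394]},
  {"claw": 0.1, "dp": [0.055, -0.31, 0], "rotation": [0, 0, -1.394]},
  {"claw": 0.1, "dp": [0.055, -0.31, 0], "rotation": [0, 0, -1.394]},
  {"claw": 0.1, "dp": [0.055, -0.31, 0], "rotation": [0, 0, -1.394]},
  {"claw": 0.1, "dp": [0.055, -0.31, 0], "rotation": [0, 0, -1.394]},
])

```text
time: 34.05
ee_pos: [0.4967, -0.0861, 0.1607]
tool_rot: [-179.9, -0.0, 94.0]
contact_force: [0.1, 0.6, -2.4]
width: 0.0252
finger_force: 69.4
```

```bash
python3 - <<'E'
from m import *
rects('scene',['scraper']); snap('scene','sc2.png'); s=get_state();print(s['ee_pos'],s['tool_rot'],s['contact_force'])
im=cv2.imread('pics/sc2.png'); cv2.imwrite('pics/sc2c.png',cv2.resize(im[140:340,200:460],None,fx=3,fy=3))
E
```

```text
[ 0.49705858 -0.08603912  0.16150486] [-1.79966364e+02 -1.23110103e-02  9.39967698e+01] [-0.74709858 -0.9966654  -1.84136583]
```

View pics/sc2c.png

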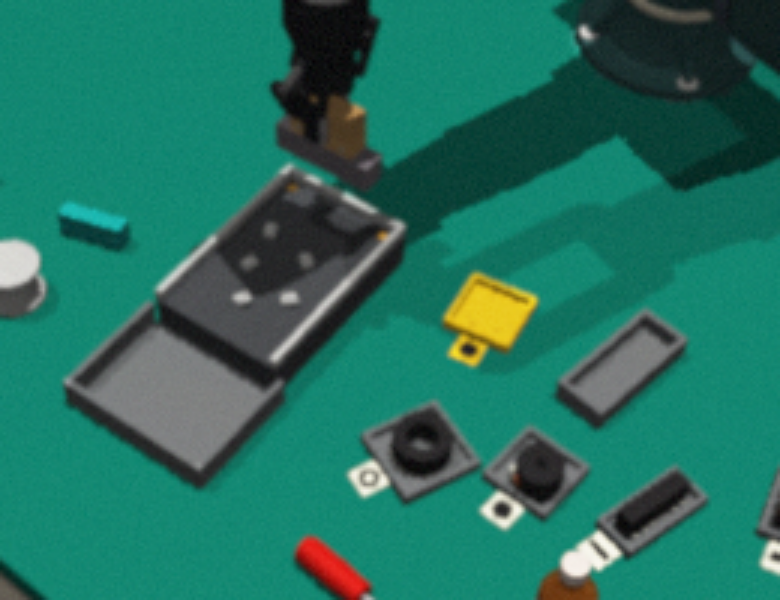

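apply_moves([
  {"claw": 0.1, "dp": [0, 0, -0.04], "rotation": [0, 0, 0]},
  {"claw": 0.1, "dp": [0, 0, -0.065], "rotation": [0, 0, 0]},
  {"claw": 0.1, "dp": [0, 0, -0.072], "rotation": [0, 0, 0]},
  {"claw": 0.1, "dp": [0, 0, -0.076], "rotation": [0, 0, 0]},
  {"claw": 0.1, "dp": [0, 0, -0.079], "rotation": [0, 0, 0]},
  {"claw": 0.1, "dp": [0, 0, -0.079], "rotation": [0, 0, 0]},
  {"claw": 0.1, "dp": [0, 0, -0.079], "rotation": [0, 0, 0]},
  {"claw": 0.1, "dp": [0, 0, -0.079], "rotation": [0, 0, 0]},
])

```text
time: 35.0
ee_pos: [0.4979, -0.0864, 0.084]
tool_rot: [179.9, 0.0, 94.0]
contact_force: [-0.9, -0.9, -1.0]
width: 0.0254
finger_force: 69.4
```

apply_moves([
  {"claw": 0.1, "dp": [0, 0, -0.002], "rotation": [0, 0, 0]},
  {"claw": 0.1, "dp": [0, 0, -0.004], "rotation": [0, 0, 0]},
  {"claw": 0.1, "dp": [0, 0, -0.005], "rotation": [0, 0, 0]},
  {"claw": 0.1, "dp": [0, 0, -0.005], "rotation": [0, 0, 0]},
  {"claw": 0.1, "dp": [0, 0, -0.005], "rotation": [0, 0, 0]},
  {"claw": 0.1, "dp": [0, 0, -0.005], "rotation": [0, 0, 0]},
])

```text
time: 35.6
ee_pos: [0.4973, -0.0862, 0.078]
tool_rot: [180.0, 0.0, 94.0]
contact_force: [0.9, -0.8, -1.2]
width: 0.0256
finger_force: 69.4
```

apply_moves([
  {"claw": 0.1, "dp": [0.005, 0.0, 0.001], "rotation": [0, 0, 0]},
  {"claw": 0.1, "dp": [0.013, 0.001, 0.001], "rotation": [0, 0, 0]},
  {"claw": 0.1, "dp": [0.022, 0.0015, 0.001], "rotation": [0, 0, 0]},
  {"claw": 0.1, "dp": [0.032, 0.002, 0.001], "rotation": [0, 0, 0]},
  {"claw": 0.1, "dp": [0.042, 0.003, 0.001], "rotation": [0, 0, 0]},
  {"claw": 0.1, "dp": [0.052, 0.0035, 0.001], "rotation": [0, 0, 0]},
  {"claw": 0.1, "dp": [0.062, 0.004, 0.001], "rotation": [0, 0, 0]},
  {"claw": 0.1, "dp": [0.072, 0.005, 0.001], "rotation": [0, 0, 0]},
  {"claw": 0.1, "dp": [0.082, 0.0055, 0.001], "rotation": [0, 0, 0]},
  {"claw": 0.1, "dp": [0.092, 0.006, 0.001], "rotation": [0, 0, 0]},
])

```text
time: 36.6
ee_pos: [0.5901, -0.0801, 0.0788]
tool_rot: [-180.0, -0.0, 94.0]
contact_force: [-0.8, -0.1, -1.2]
width: 0.0254
finger_force: 69.5
```

apply_moves([
  {"claw": 0.1, "dp": [0.01, 0.001, 0], "rotation": [0, 0, 0]},
  {"claw": 0.1, "dp": [0.02, 0.0015, 0], "rotation": [0, 0, 0]},
  {"claw": 0.1, "dp": [0.03, 0.002, 0], "rotation": [0, 0, 0]},
  {"claw": 0.1, "dp": [0.04, 0.003, 0], "rotation": [0, 0, 0]},
  {"claw": 0.1, "dp": [0.05, 0.0035, 0], "rotation": [0, 0, 0]},
  {"claw": 0.1, "dp": [0.06, 0.004, 0], "rotation": [0, 0, 0]},
  {"claw": 0.1, "dp": [0.07, 0.005, 0], "rotation": [0, 0, 0]},
  {"claw": 0.1, "dp": [0.08, 0.0055, 0], "rotation": [0, 0, 0]},
  {"claw": 0.1, "dp": [0.09, 0.006, 0], "rotation": [0, 0, 0]},
  {"claw": 0.1, "dp": [0.09, 0.006, 0], "rotation": [0, 0, 0]},
])

```text
time: 37.6
ee_pos: [0.6806, -0.0741, 0.0788]
tool_rot: [179.9, 0.0, 94.0]
contact_force: [-0.0, 0.6, -1.9]
width: 0.0252
finger_force: 69.4
```

apply_moves([
  {"claw": 0.1, "dp": [0, 0, 0.03], "rotation": [0, 0, 0]},
  {"claw": 0.1, "dp": [0, 0, 0.08], "rotation": [0, 0, 0]},
  {"claw": 0.1, "dp": [-0.24, 0.2, 0.09], "rotation": [0, 0, 0]},
  {"claw": 0.1, "dp": [-0.24, 0.2, 0.09], "rotation": [0, 0, 0]},
  {"claw": 0.1, "dp": [-0.24, 0.2, 0.09], "rotation": [0, 0, 0]},
  {"claw": 0.1, "dp": [-0.24, 0.2, 0.09], "rotation": [0, 0, 0]},
  {"claw": 0.1, "dp": [-0.24, 0.2, 0.09], "rotation": [0, 0, 0]},
  {"claw": 0.1, "dp": [-0.24, 0.2, 0.09], "rotation": [0, 0, 0]},
  {"claw": 0.1, "dp": [-0.24, 0.2, 0.09], "rotation": [0, 0, 0]},
])

```text
time: 38.5
ee_pos: [0.4356, 0.1281, 0.1694]
tool_rot: [-180.0, -0.1, 94.2]
contact_force: [0.3, -0.4, -1.8]
width: 0.025
finger_force: 70.0
```

```bash
python3 - <<'E'
from m import *
rects('top',['lump1']); snap('top','t3.png'); s=get_state();print(s['ee_pos'],s['tool_rot'],s['contact_force'])
im=cv2.imread('pics/t3.png'); cv2.imwrite('pics/t3c.png',cv2.resize(im[150:320,180:420],None,fx=3,fy=3))
E
```

```text
[0.43935395 0.12587808 0.16950107] [1.79881548e+02 4.10142960e-02 9.40314908e+01] [ 0.57697744  0.60675346 -1.42700473]
```

View pics/t3c.png

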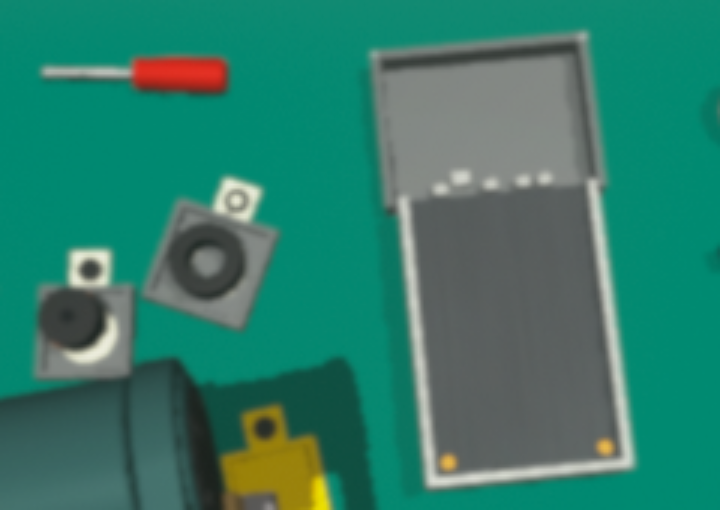

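```bash
python3 - <<'E'
from m import *
rects('scene',['lump1'])
for cam,(r0,r1,c0,c1) in [('top',(200,220,310,375))]:
    im,d,P=snap(cam); b=np.zeros(d.shape,bool); b[r0:r1,c0:c1]=im[r0:r1,c0:c1].mean(2)>165
    n,l=cv2.connectedComponents(b.astype(np.uint8))
    for i in range(1,n):
        X,_,_=cloud(P,d,l==i)
        if len(X): print(len(X),np.median(X,0).round(3),X[:,2].min().round(3),X[:,2].max().round(3))
E
```

```text
25 [ 0.694 -0.049  0.012] 0.001 0.016
13 [ 0.688 -0.112  0.017] 0.002 0.022
14 [ 0.685 -0.071  0.019] 0.015 0.024
15 [ 0.686 -0.096  0.018] 0.014 0.023
12 [ 0.682 -0.034  0.018] 0.016 0.02
13 [ 0.663 -0.006  0.05 ] 0.002 0.054
```

apply_moves([
  {"claw": 0.1, "dp": [0.002, 0.098, 0], "rotation": [0, 0, 1.393]},
  {"claw": 0.1, "dp": [0.002, 0.098, 0], "rotation": [0, 0, 1.393]},
  {"claw": 0.1, "dp": [0.002, 0.098, 0], "rotation": [0, 0, 1.393]},
  {"claw": 0.1, "dp": [0.002, 0.098, 0], "rotation": [0, 0, 1.393]},
  {"claw": 0.1, "dp": [0.002, 0.098, 0], "rotation": [0, 0, 1.393]},
  {"claw": 0.1, "dp": [0.002, 0.098, 0], "rotation": [0, 0, 1.393]},
  {"claw": 0.1, "dp": [0.002, 0.098, 0], "rotation": [0, 0, 1.393]},
  {"claw": 0.1, "dp": [0.002, 0.098, 0], "rotation": [0, 0, 1.393]},
  {"claw": 0.1, "dp": [0.002, 0.098, 0], "rotation": [0, 0, 1.393]},
  {"claw": 0.1, "dp": [0.002, 0.098, 0], "rotation": [0, 0, 1.393]},
  {"claw": 0.1, "dp": [0.002, 0.098, 0], "rotation": [0, 0, 1.393]},
  {"claw": 0.1, "dp": [0.002, 0.098, 0], "rotation": [0, 0, 1.393]},
])

```text
time: 40.0
ee_pos: [0.4421, 0.2232, 0.1685]
tool_rot: [-180.0, -0.0, 173.6]
contact_force: [-1.0, 0.1, -0.4]
width: 0.0256
finger_force: 69.8
```

apply_moves([
  {"claw": 0.1, "dp": [0, 0, -0.04], "rotation": [0, 0, 0]},
  {"claw": 0.1, "dp": [0, 0, -0.08], "rotation": [0, 0, 0]},
  {"claw": 0.1, "dp": [0, 0, -0.095], "rotation": [0, 0, 0]},
  {"claw": 0.1, "dp": [0, 0, -0.095], "rotation": [0, 0, 0]},
  {"claw": 0.1, "dp": [0, 0, -0.095], "rotation": [0, 0, 0]},
])

```text
time: 40.5
ee_pos: [0.4419, 0.2238, 0.0744]
tool_rot: [180.0, 0.0, 173.7]
contact_force: [0.8, -0.1, 0.3]
width: 0.0253
finger_force: 69.8
```

Underside is about 32 mm below the final pose; lower to TCP z ≈ 0.043.

apply_moves([
  {"claw": 0.1, "dp": [0, 0, -0.012], "rotation": [0, 0, 0]},
  {"claw": 0.1, "dp": [0, 0, -0.022], "rotation": [0, 0, 0]},
  {"claw": 0.1, "dp": [0, 0, -0.028], "rotation": [0, 0, 0]},
  {"claw": 0.1, "dp": [0, 0, -0.032], "rotation": [0, 0, 0]},
  {"claw": 0.1, "dp": [0, 0, -0.032], "rotation": [0, 0, 0]},
  {"claw": 0.1, "dp": [0, 0, -0.032], "rotation": [0, 0, 0]},
])

```text
time: 41.1
ee_pos: [0.4412, 0.2239, 0.043]
tool_rot: [180.0, 0.0, 173.8]
contact_force: [-3.5, -0.6, 4.8]
width: 0.0252
finger_force: 70.6
```

apply_moves([
  {"claw": 0.35, "dp": [0, 0, 0.0], "rotation": [0, 0, 0]},
  {"claw": 0.6, "dp": [0, 0, 0.0], "rotation": [0, 0, 0]},
  {"claw": 1, "dp": [0, 0, 0.0], "rotation": [0, 0, 0]},
  {"claw": 1, "dp": [0, 0, 0.0], "rotation": [0, 0, 0]},
  {"claw": 1, "dp": [0, 0, 0.0], "rotation": [0, 0, 0]},
  {"claw": 1, "dp": [0, 0, 0.04], "rotation": [0, 0, 0]},
  {"claw": 1, "dp": [0, 0, 0.09], "rotation": [0, 0, 0]},
  {"claw": 1, "dp": [0, 0, 0.14], "rotation": [0, 0, 0]},
  {"claw": 1, "dp": [-0.1, -0.1, 0.16], "rotation": [0, 0, 0]},
  {"claw": 1, "dp": [-0.1, -0.1, 0.16], "rotation": [0, 0, 0]},
  {"claw": 1, "dp": [-0.1, -0.1, 0.16], "rotation": [0, 0, 0]},
  {"claw": 1, "dp": [-0.1, -0.1, 0.16], "rotation": [0, 0, 0]},
])

```text
time: 42.3
ee_pos: [0.3392, 0.1218, 0.2033]
tool_rot: [-180.0, 0.2, 173.6]
contact_force: [0.7, -0.4, 0.6]
width: 0.0852
finger_force: 0.0
```

```bash
python3 - <<'E'
from m import *
rects('scene',['scraper','holder','core_pot','core_ring','core_bar','core_block']); rects('top',['scraper','holder'])
snap('scene','sc4.png')
im=cv2.imread('pics/sc4.png'); cv2.imwrite('pics/sc4c.png',cv2.resize(im[180:380,220:490],None,fx=2.9,fy=2.9))
E
```

```text
scene core_pot 0.56 [299. 379.] zt 0.037 [591.8 233.7] [42. 41.] 14.6 [44. 42. 43.] mid [594. 236.]
scene core_pot 0.21 [304. 416.] zt 0.035 [553.  329.5] [20. 72.] 76.1 [46. 44. 45.] mid [555. 329.]
scene core_ring 0.85 [288. 340.] zt 0.032 [632.9 138.5] [53. 52.] 7.3 [44. 43. 44.] mid [633. 139.]
scene core_ring 0.61 [250. 276.] zt 0.052 [567.  -81.5] [209. 147.] 4.7 [79. 81. 83.] mid [638. -76.]
scene core_bar 0.87 [305. 417.] zt 0.035 [553.  329.5] [20. 72.] 76.1 [46. 45. 46.] mid [552. 329.]
scene core_bar 0.49 [191. 193.] zt 0.033 [ 655.  -446.4] [73. 18.] 86.4 [ 17. 125. 107.] mid [ 653. -451.]
scene core_block 0.49 [304. 467.] zt 0.036 [468.3 426.7] [57. 29.] 14.2 [43. 43. 43.] mid [472. 429.]
top scraper 0.89 [328. 208.] zt 0.080 [440.9 223.4] [27. 70.] 83.9 [137. 132.  98.] mid [440. 221.]
top holder 0.87 [329. 214.] zt 0.022 [440.9 224.4] [ 53. 126.] 83.8 [ 99. 113. 106.] mid [440. 217.]
top holder 0.61 [325. 207.] zt 0.024 [438.4 211.9] [41. 97.] 59.5 [139. 132.  99.] mid [439. 221.]
top holder 0.53 [308. 123.] zt 0.025 [465.6 415.8] [21. 59.] 78.2 [ 99. 116. 108.] mid [476. 426.]
```

View pics/sc4c.png

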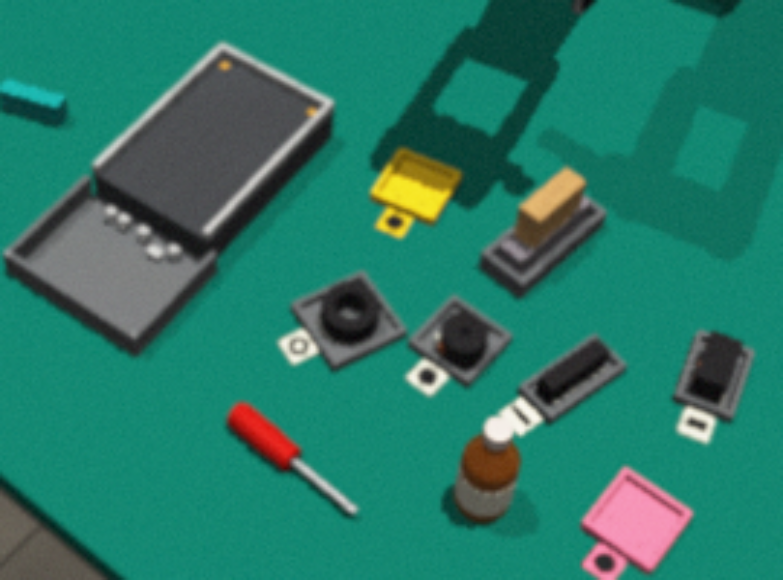

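Everything is in place: the four cores are in their nests, the five lumps are in the tray at (110–175, 210–250), and the scraper is in its holder at (545, 225).

```bash
python3 -c "
from station import *
print(hand_in())"
```

```text
the job is handed in; nothing more can be done
None
```

I handed the job in at about 43 s. All four cores are upright in their own nests, all five lumps are in the catch tray and the scraper is back in its holder. `hand_in()` returned no verdict. The pot core was knocked aside inside its nest and sits about 9 mm off centre, within the 14 mm allowed.

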